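# Slide the cloth cutter's battery under the charger's hold-down spring

### The job

Put the cloth cutter's battery pack on charge: with the fingertips press it down hard onto the floor of the charger's bay and, keeping it pressed, slide it along the bay so that its stepped nose passes under the leaf spring, until it is fully home against the end stop and stays lying flat. The pack is only pressed and pushed, never picked up; leave the other things on the table where they are and take the hand away at the end.

Things in the scene. Friction and masses are not known exactly. Their poses are not given: they have to be found in the camera images.
- charger: Light grey battery charger fixed to the table, 200 mm long (x), 84 wide (y). Origin: centre of its underside on the table; x runs along the bay to the end stop, z up. Bay: x = -100 (open end) to +60 mm, smooth flat floor 16 mm above the table (friction about 0.2), between side cheeks 60 mm apart, 18 mm above the floor. Behind it the head, to x = +100 mm, 56 mm above the table.
- battery: Dark smooth battery pack, about 0.36 kg, 110 long (x), 56 wide, 24 mm high, in the bay. Origin: centre of its underside; +x to the nose, a lower step 40 long, 48 wide, 12 mm high. At the start its rear edge is on the floor, the contacts hold the nose 5 to 6 mm up, and it is 36 to 46 mm short of home. Home: flat on the floor, origin 55 mm before the end stop (charger x = +5 mm).
- battery_press (a point): Point on the pack's flat top, 24 mm above its underside, 9 mm behind (-x) its centre. A thumb rib, 5 thick, 44 wide, 3.5 mm proud, crosses the top 15 to 20 mm ahead (+x) of it, so a fingertip pressed here and slid can also push on the rib. The flat top reaches 46 mm back from it. Some 7 to 12 N down here bring the raised pack flat; about 15 N hold it well while sliding.
- charger_stop (a point): Point on the end-stop face, in the middle of the bay, at floor height (16 mm above the table). The pack's nose meets this face when home.
- spring_lip (a point): Free end of the leaf spring, 33 mm before the end-stop face, 15 mm above the bay floor, as built. The spring is a bent steel strip 24 mm wide in the middle of the head: from this upturned lip it dips, 22 mm before the face, to 9 mm above the floor. The pressed-down nose (12 mm) lifts it against 5 to 9 N; pushing in takes some 10 to 15 N. It then holds the nose down.
- keeper_mouth (a point): Middle of the mouth, 34 mm before the end-stop face and 15 mm above the floor, between two rigid keeper lugs, one each side of the spring, which reach out to here with their undersides 15 mm above the floor. The raised nose butts against them; pressed flat it passes below.
- contacts_top (a point): Top of four sprung brass contact blades in the bay floor, 52 mm before the end-stop face, 5 mm above the floor when free (as built). Together they push the pack up with about 3.5 N, 5.5 N when pushed level with the floor.
- cutter: Bystander: cordless round-knife cloth cutter standing on its steel foot, about 170 mm long, 75 wide, 115 high. Origin: underside, near its middle. Loose.
- shears: Bystander: cloth shears with black handles lying flat, 240 mm long along their x, about 100 mm wide at the handles, 11 mm high. Origin: underside, middle of the length. Loose.
- thread_cone: Bystander: cone of white thread, 68 mm across the foot, 115 mm tall. Origin: centre of its underside. Loose.
- pin_tin: Bystander: round metal pin tin, 70 mm across, 24 mm high. Origin: centre of its underside. Loose.
Not all that is in view belongs to the job. There is more than one size of the battery; the job needs the smallest.

How it is judged:
On the way:
1. pressed down flat in the bay by the fingers before the nose is under the spring (contact force between the fingers and battery above 5 N and angle between the z axis of battery and the z axis of charger, either way round below 0.03 rad and x of battery in the frame of charger below -0.021 m), for 0.1 s.
At the end, for the whole second after the job is handed in: The pack is home within 3 mm of the end stop, lies flat on the bay floor (within 2 mm and 0.03 rad) under the leaf spring, at rest (x of battery in the frame of charger above 0.002 m and z of battery in the frame of charger below 0.018 m and angle between the z axis of battery and the z axis of charger, either way round below 0.03 rad and linear speed of battery below 0.01 m/s); the robot touches nothing.
It fails at once if the pack is lifted out of the bay or stood up (z of battery in the frame of charger above 0.028 m or angle between the z axis of battery and the z axis of charger, either way round above 0.25 rad).
It fails at once if another thing on the table is pushed away (distance of any of cutter, shears, thread_cone, pin_tin from where it was at the start of the episode above 0.03 m).
It also fails if it takes over 54 s, if anything falls off the work surface, if the arm or the gripper's body presses on something with over 40 N, if the wrist force passes 120 N, or if a joint passes its speed limit or range.

### The arm

A 6-joint arm with a two-finger parallel gripper is mounted at the origin on the work surface. World frame = base frame: x ahead of the robot, y to its left, z up, the work surface at z = 0. Lengths are in m, angles in rad, forces in N, time in s.
With the tool pointing down it reaches from about 0.3 to 1 m from the base axis. Payload 5.1 kg.
Tool frame: the origin (TCP) lies midway between the tips of the shut fingers; the grasp point (between the pads) lies 19 mm behind it; z points along the fingers, x is the direction in which the jaws open and shut, and the axes are right-handed (so a half turn about z gives the same grasp; the last joint's range is limited). The gripper opens to 95 mm and grips with 3 to 60 N. Pads are 20 mm wide; open, the fingers measure 119 mm over their backs; the gripper's body (75 mm by 180 mm) begins 59 mm behind the grasp point.
Start: joints at [-1.371, 0.124, 1.65, -0, 1.367, -0.083], TCP at [0.181, -0.624, 0.215] pointing down, gripper open.
Joint ranges: [-2.61, 2.61], [-1.02, 2.33], [0.03, 2.71], [-1.35, 4.49], [0.32, 2.68], [-2.91, 2.91]. Speed limits (rad/s): [2.57, 2.57, 3.14, 3.14, 3.14, 3.14].

### API

Orientations are given as a unit quaternion [w, x, y, z].
In Python, from cell import bot gives the robot as it stands.
- The arm moves only by the tool carry_out, never from a script. Its argument "steps" is a list of rows, each a list of 3 entries, a list of its own where there are three numbers: the shift along the tool's x, y, z in cm, then the turn, a rotation vector about the tool's x, y, z in rad, then the closure, from -1 (fully open) to 1 (shut). In form: [[[tx, ty, tz], [wx, wy, wz], jaw], ...]. A call has 1 to 20 rows; each row shifts and turns the commanded pose from where the row before left it, along the tool's axes as they then stand; what a row does not reach is not made up. A row lasts 1/12 s, in which the tool goes at most 41.7 mm and 7.16 degrees, less where a joint would pass 70% of its speed; a pose out of reach is approached as far as the arm can. A call with a gripper value outside its range is refused whole. The fingers move at their own pace and stop on an object; the grip force is fixed at half the most. Time passes only in rows, so rows that do not move let the fingers close. It gives the time, the measured TCP pose, the force and the opening at its end, in the units of the state.
- bot.get_obs(): the state, without advancing time (a new reading comes with each control period).
- bot.capture(name): name is "side" or "top"; returns a dict with "pixels" (480x640x3 uint8, blue, green, red), "range_z" (480x640 float32, m along the optical axis (not along the pixel's ray), 0 where there is no reading), "fx", "fy", "cx", "cy" (pixels), "D" ([k1, k2, p1, p2, k3] as OpenCV has them; the pictures are not rectified), "xyz" and "rotation" of the camera in the world. Camera axes: x right, y down, z forward; pixel columns grow to the right and rows downward; lengths in m; the calibration is good to about 2 mm. A picture is of the moment at which its call begins.
- bot.finish_job(): hands the job in, once; it reports no verdict.
Trained networks look in the newest picture that a camera, given by its name, has taken for a name from the list of things; names that differ only in an ending like _2 or _b are one class to them, and where a whole thing is asked for, a point or a joint stands for the part that bears it (a point fixed in the world has none). Each returns a list of dicts, best first, with "score" (0 to 1); they miss things now and then, are a little off and sometimes report something else, mostly with a low value. They report only what shows in the picture. A call takes as long as a camera call. They do not tell look-alikes from the thing itself.
- bot.spot_in(target, camera): "centre" ([x, y, z] in m, in world coordinates, good to about 4 mm: the middle of the surface that is visible of it).
- bot.outline_of(target, camera): "mask" (480x640 bool, what is visible of it).
The state is a dict: "t": time; "q": joint angles; "joint_vel": joint speeds; "tau": joint torques, N m; "position": TCP position; "tcp_rot": TCP orientation; "force": force on the tool from outside, world axes, zero at the start; "ft_torque": the same for the moment, N m; "width": opening from 0.0 (shut) to 1.0 (fully open).
Only numpy, scipy, OpenCV 4.12 (cv2) and the standard library are available. Lean on these libraries where they do the work, as an engineer would, in place of code of your own. Each camera call takes 0.05 s, during which the arm holds its last target.

## Working session

There is one attempt and no reset: what is moved stays moved. The work goes in short steps, Python scripts to look and compute and a tool call to move; the robot and the scene stay as the last step left them, time stands still between calls to the robot, and variables do not carry over. Pictures are saved under pics/ and viewed, and the job is handed in when it is done.

Besides the shell and the picture viewer there is one more tool, called after "Call:" in YAML: its name, and indented under it one key for each argument. carry_out: Moves the arm, as the interface text tells. Its arguments: {"type":"object","properties":{"steps":{"type":"array","items":{"type":"array"}}},"required":["steps"]}

```bash
mkdir -p pics; ls; python3 - <<'E'
from cell import bot
import cv2
print(bot.get_obs())
for n in("top","side"):
    c=bot.capture(n); cv2.imwrite(f"pics/{n}0.png",c["pixels"]); print(n,c["fx"],c["fy"],c["cx"],c["cy"],c["D"],c["xyz"],c["rotation"])
    for t in("battery","charger","battery_press","charger_stop","spring_lip","keeper_mouth","cutter","shears","thread_cone","pin_tin"):
        print(t,[(round(d["score"],2),[round(float(v),4) for v in d["centre"]]) for d in bot.spot_in(t,n)][:4])
E
```

```text
pics
{'t': 0.0, 'q': array([-1.37059845e+00,  1.24479178e-01,  1.65162542e+00, -9.08427380e-06,
        1.36749370e+00, -8.25859529e-02]), 'joint_vel': array([-0.00099282, -0.00041858, -0.0020578 , -0.0006748 , -0.00100069,
       -0.00107125]), 'tau': array([ 1.35774564e-03, -4.17602992e+01, -3.59927595e+01,  7.74884247e-02,
        4.92638745e-02, -1.83401949e-04]), 'position': array([ 0.18122382, -0.62357864,  0.21343254]), 'tcp_rot': array([-6.62877081e-04,  7.99696965e-01, -6.00402997e-01, -7.52507029e-04]), 'force': array([-0.16972317,  1.23539945,  0.77844851]), 'ft_torque': array([ 0.00879692,  0.05082317, -0.04887873]), 'width': 0.9998924343886958}
top 455.89837594798695 455.89837594798695 321.0365657266991 238.72560353010144 [0.0162442 0.        0.        0.        0.       ] [0.43536212 0.01146372 1.20268991] [-0.01804824  0.71357778 -0.69955639  0.0331945 ]
battery [(0.93, [0.6323, 0.175, 0.0346]), (0.91, [0.5462, -0.0908, 0.042]), (0.66, [0.4201, 0.1054, 0.0382]), (0.5, [0.6262, -0.0622, 0.0352])]
charger [(0.73, [0.6279, -0.0634, 0.0325])]
battery_press [(0.84, [0.4271,
[... 690 characters left out ...]
 0.1156, 0.0366]), (0.85, [0.6251, 0.1875, 0.0322]), (0.65, [0.5384, -0.0895, 0.039])]
charger [(0.74, [0.6187, -0.0583, 0.0298])]
battery_press [(0.95, [0.4164, 0.1179, 0.0334]), (0.94, [0.5347, -0.0943, 0.0432]), (0.9, [0.6232, 0.1897, 0.0377])]
charger_stop [(0.78, [0.6239, -0.0586, 0.0295]), (0.17, [0.3865, 0.3046, 0.0222])]
spring_lip [(0.73, [0.62, -0.0543, 0.0316]), (0.18, [0.5369, -0.0931, 0.04])]
keeper_mouth [(0.85, [0.6239, -0.0557, 0.029])]
cutter [(0.93, [0.5597, 0.4304, 0.0906])]
shears [(0.62, [0.6348, -0.3997, 0.0055]), (0.62, [0.3756, -0.2722, 0.069]), (0.16, [0.6212, -0.0598, 0.0303])]
thread_cone [(0.97, [0.3805, -0.2725, 0.0708])]
pin_tin [(0.7, [0.3833, 0.3047, 0.0217])]
```

View pics/top0.png

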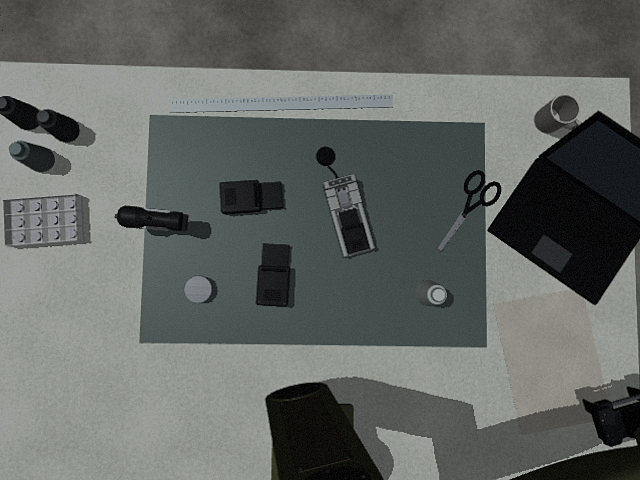

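View pics/side0.png

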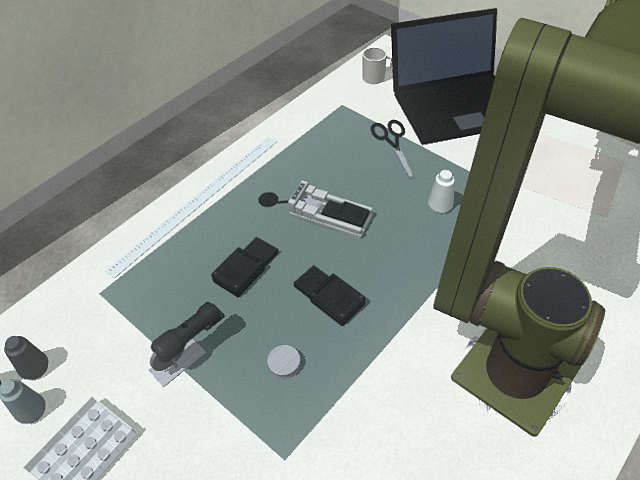

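The charger is at about (350,215) in the top view, with its pack inside. The two larger packs at (250,197) and (273,275) lie loose. Next I'll measure the charger precisely.

```bash
cat > h.py <<'E'
import numpy as np,cv2
from scipy.spatial.transform import Rotation as R
def cloud(c):
    K=np.array([[c["fx"],0,c["cx"]],[0,c["fy"],c["cy"]],[0,0,1]])
    u,v=np.meshgrid(np.arange(640),np.arange(480))
    p=cv2.undistortPoints(np.stack([u,v],-1).reshape(-1,1,2).astype(np.float64),K,np.array(c["D"])).reshape(480,640,2)
    z=c["range_z"][...,None]
    P=np.concatenate([p*z,z],-1)
    q=c["rotation"]; Rm=R.from_quat([q[1],q[2],q[3],q[0]]).as_matrix() if np.size(q)==4 else np.array(q)
    return P@Rm.T+np.array(c["xyz"])
def proj(c,X):
    K=np.array([[c["fx"],0,c["cx"]],[0,c["fy"],c["cy"]],[0,0,1]])
    q=c["rotation"]; Rm=R.from_quat([q[1],q[2],q[3],q[0]]).as_matrix()
    r,_=cv2.Rodrigues(Rm.T); t=-Rm.T@np.array(c["xyz"])
    return cv2.projectPoints(np.array(X,float).reshape(-1,3),r,t,K,np.array(c["D"]))[0].reshape(-1,2)
E
python3 - <<'E'
from h import *
from cell import bot
for n,(x0,y0,x1,y1) in {"top":(310,160,390,270),"side":(270,170,390,245)}.items():
    c=bot.capture(n); P=cloud(c); np.savez(f"{n}.npz",P=P,img=c["pixels"])
    s=6
    cv2.imwrite(f"pics/{n}z.png",cv2.resize(c["pixels"][y0:y1,x0:x1],None,fx=5.4,fy=5.4,interpolation=cv2.INTER_CUBIC))
    Q=P[y0:y1,x0:x1].reshape(-1,3); print(n,"table z",np.median(P[300:330,330:380,2]) if n=="top" else np.median(P[250:280,380:400,2]))
    m=(Q[:,2]>.012)&(Q[:,2]<.08)
    # charger footprint: min area rect
    r=cv2.minAreaRect(Q[m][:,:2].astype(np.float32)*1000); print(r)
    print(np.histogram(Q[m][:,2],bins=np.arange(.012,.08,.004)))
E
```

```text
top table z 0.0016608134694806598
((608.0, -75.78974914550781), (254.1436004638672, 84.65415954589844), 16.952289581298828)
(array([131, 137,  25,  53, 263, 563, 384, 476, 244,  47, 104, 126,  17,
         0,   0,   0]), array([0.012, 0.016, 0.02 , 0.024, 0.028, 0.032, 0.036, 0.04 , 0.044,
       0.048, 0.052, 0.056, 0.06 , 0.064, 0.068, 0.072, 0.076]))
side table z 0.002661054251421713
((601.1002197265625, -61.203521728515625), (259.12884521484375, 172.6850128173828), 45.809181213378906)
(array([135, 153,  93, 111, 196, 474, 382, 424, 276, 109,  60, 104,  35,
         2,   0,   0]), array([0.012, 0.016, 0.02 , 0.024, 0.028, 0.032, 0.036, 0.04 , 0.044,
       0.048, 0.052, 0.056, 0.06 , 0.064, 0.068, 0.072, 0.076]))
```

View pics/topz.png

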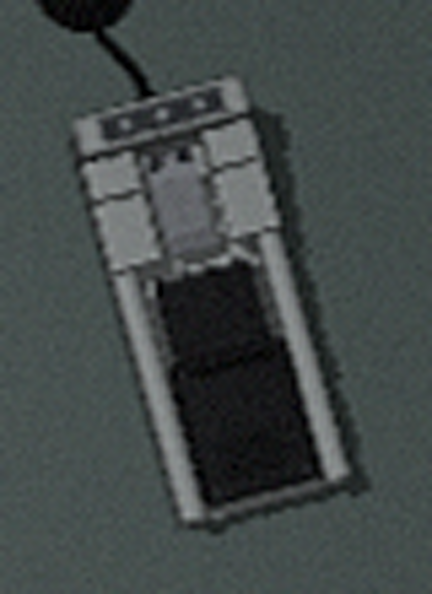

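View pics/sidez.png

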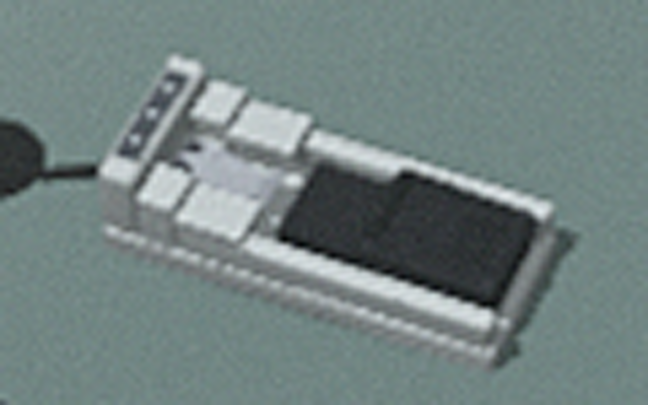

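```bash
python3 - <<'E'
from h import *
from scipy.optimize import minimize
for n,(x0,y0,x1,y1) in {"top":(318,172,385,262),"side":(284,178,380,240)}.items():
    d=np.load(n+".npz"); P=d["P"][y0:y1,x0:x1]; g=d["img"][y0:y1,x0:x1].astype(int)
    Q=P.reshape(-1,3); G=g.mean(-1).reshape(-1)
    lit=(G>95)&(Q[:,2]>.027)&(Q[:,2]<.07)
    # drop outliers by largest component
    m=lit.reshape(P.shape[:2]).astype(np.uint8)
    m2=((Q[:,2]>.027)&(Q[:,2]<.07)).reshape(m.shape).astype(np.uint8)
    for nm,mm in(("lit",m),("z",m2)):
        k,l,s,_=cv2.connectedComponentsWithStats(mm,connectivity=8); i=1+np.argmax(s[1:,4])
        X=P[l==i]
        r=cv2.minAreaRect(X[:,:2].astype(np.float32)*1000); print(n,nm,r,len(X))
        if nm=="z":
            H=X[X[:,2]>.05]; print(" head",H.mean(0),cv2.minAreaRect(H[:,:2].astype(np.float32)*1000),np.median(H[:,2]))
E
```

```text
top lit ((572.0674438476562, -116.65623474121094), (155.40335083007812, 23.357444763183594), 16.757930755615234) 280
top z ((583.1790771484375, -83.48677062988281), (197.76736450195312, 84.55096435546875), 16.832061767578125) 2201
 head [ 0.66438472 -0.05816031  0.05609666] ((613.7601928710938, -73.43611907958984), (132.78851318359375, 83.5743179321289), 16.143842697143555) 0.05619026598650101
side lit ((584.966552734375, -83.28115844726562), (199.36618041992188, 93.09893798828125), 15.003060340881348) 1234
side z ((584.392578125, -83.43499755859375), (200.5546875, 93.09893798828125), 15.003060340881348) 2088
 head [ 0.66427682 -0.05726119  0.05672544] ((619.1776733398438, -60.07150650024414), (135.13580322265625, 86.70635986328125), 2.168886661529541) 0.057181058852627586
```

```bash
python3 - <<'E'
from h import *
from cell import bot
yaw=np.deg2rad(16.8); o=np.array([.5833,-.0835,0]); A=R.from_euler('z',yaw).as_matrix()
W=lambda p:(np.array(p,float)/1000)@A.T+o
for n,(x0,y0,x1,y1) in {"top":(310,160,390,270),"side":(270,170,390,245)}.items():
    c=bot.capture(n); im=cv2.resize(c["pixels"][y0:y1,x0:x1],None,fx=5.4,fy=5.4,interpolation=cv2.INTER_CUBIC)
    f=lambda p:((proj(c,W(p))-[x0,y0]+.5)*5.4).astype(np.int32)
    for p,col in (([[-100,-42,34],[60,-42,34],[60,42,34],[-100,42,34]],(0,255,0)),([[60,-42,56],[100,-42,56],[100,42,56],[60,42,56]],(0,0,255)),([[-100,-30,34],[20,-30,34],[20,30,34],[-100,30,34]],(255,255,0))):
        cv2.polylines(im,[f(p)],True,col,1)
    cv2.imwrite(f"pics/{n}m.png",im)
    P=cloud(c)[y0:y1,x0:x1]; L=((P-o)@A).reshape(-1,3)*1000
    m=(abs(L[:,1])<20)
    for b in range(-112,100,6):
        k=m&(L[:,0]>=b)&(L[:,0]<b+6)
        if k.sum(): print(b+3,k.sum(),np.round(np.median(L[k,2]),1),np.round(c["pixels"][y0:y1,x0:x1].mean(-1).ravel()[k].mean()),end=' | ')
    print()
E
```

```text
-109 36 1.8 74.0 | -103 34 2.7 45.0 | -97 36 18.3 58.0 | -91 38 41.1 21.0 | -85 35 41.0 20.0 | -79 38 41.3 19.0 | -73 37 41.4 19.0 | -67 37 41.3 21.0 | -61 35 41.6 24.0 | -55 36 41.5 24.0 | -49 40 41.9 23.0 | -43 35 42.4 24.0 | -37 37 43.2 19.0 | -31 34 46.2 15.0 | -25 31 34.5 19.0 | -19 36 31.8 24.0 | -13 35 32.5 23.0 | -7 37 32.8 24.0 | -1 35 33.6 24.0 | 5 33 32.8 24.0 | 11 35 33.4 24.0 | 17 25 17.8 87.0 | 23 39 16.6 82.0 | 29 40 29.8 87.0 | 35 32 28.5 97.0 | 41 36 26.9 93.0 | 47 35 28.0 96.0 | 53 40 32.6 96.0 | 59 40 32.6 90.0 | 65 37 34.8 102.0 | 71 35 35.4 81.0 | 77 56 40.0 56.0 | 83 38 56.1 72.0 | 89 34 57.9 66.0 | 95 35 55.7 79.0 | 101 1 52.2 92.0 | 
-109 29 3.3 126.0 | -103 34 3.3 103.0 | -97 46 15.1 106.0 | -91 54 34.5 63.0 | -85 31 41.3 51.0 | -79 28 43.5 49.0 | -73 27 43.6 48.0 | -67 26 43.1 49.0 | -61 31 42.8 52.0 | -55 27 44.0 53.0 | -49 29 44.4 52.0 | -43 29 45.4 53.0 | -37 29 44.3 51.0 | -31 38 47.5 43.0 | -25 12 45.1 54.0 | -19 24 34.2 50.0 | -13 25 32.5 53.0 | -7 34 34.2 53.0 | -1 28 34.0 53.0 | 5 26 35.4 53.0 | 11 34 35.4 52.0 | 17 10 35.2 64.0 | 23 17 17.9 115.0 | 29 46 22.8 142.0 | 35 23 30.1 159.0 | 41 17 29.8 174.0 | 47 24 32.3 180.0 | 53 25 33.7 174.0 | 59 30 35.3 164.0 | 65 28 36.7 167.0 | 71 21 36.2 156.0 | 77 32 40.1 122.0 | 83 61 53.1 125.0 | 89 28 58.7 106.0 | 95 26 58.5 117.0 | 101 4 54.8 143.0 |
```

View pics/topm.png

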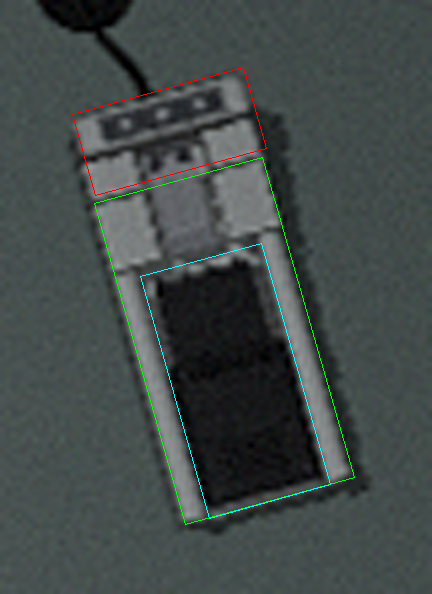

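View pics/sidem.png

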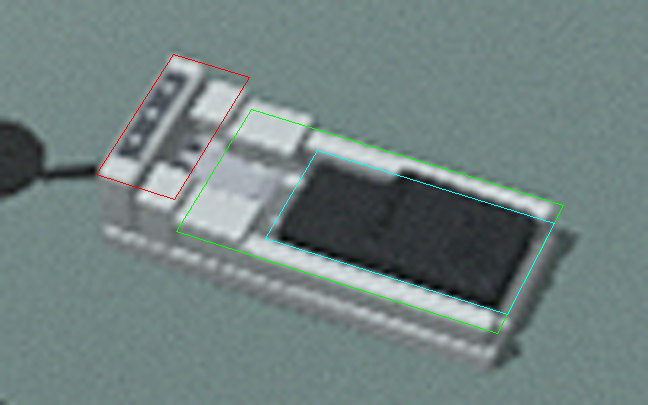

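```bash
cat > rel.py <<'E'
from h import *
from cell import bot
yaw=np.deg2rad(16.8); o=np.array([.5833,-.0835,0]); A=R.from_euler('z',yaw).as_matrix()
W=lambda p:(np.array(p,float)/1000)@A.T+o
def rel(target_mm,s):
    q=s["tcp_rot"]; T=R.from_quat([q[1],q[2],q[3],q[0]]).as_matrix()
    d=T.T@(W(target_mm)-s["position"])*100
    G=np.column_stack([-A[:,1],-A[:,0],[0,0,-1]])
    rv=R.from_matrix(T.T@G).as_rotvec()
    print("t",s["t"],"charger mm",np.round((s["position"]-o)@A*1000,1),"shift cm",np.round(d,2),"rot",np.round(rv,4),"F ch",np.round(s["force"]@A,2),"w",s["width"])
E
python3 -c "
from rel import *
rel([-46,0,100],bot.get_obs())"
```

```text
t 1.3 charger mm [-541.1 -401.4  214.7] shift cm [-40.66 -49.09  11.46] rot [ 0.     -0.0001 -0.0104] F ch [ 0.35 -0.12  0.4 ] w 0.9980643791868071
```

Call:
carry_out:
  steps:
    - [[-2.0,-2.45,0],[0,0,-0.0104],1]
    - [[-2.0,-2.45,0],[0,0,0],1]
    - [[-2.0,-2.45,0],[0,0,0],1]
    - [[-2.0,-2.45,0],[0,0,0],1]
    - [[-2.0,-2.45,0],[0,0,0],1]
    - [[-2.0,-2.45,0],[0,0,0],1]
    - [[-2.0,-2.45,0],[0,0,0],1]
    - [[-2.0,-2.45,0],[0,0,0],1]
    - [[-2.0,-2.45,0],[0,0,0],1]
    - [[-2.0,-2.45,0],[0,0,0],1]
    - [[-2.0,-2.45,0],[0,0,0],1]
    - [[-2.0,-2.45,0],[0,0,0],1]
    - [[-2.0,-2.45,0],[0,0,0],1]
    - [[-2.0,-2.45,0],[0,0,0],1]
    - [[-2.0,-2.45,0],[0,0,0],1]
    - [[-2.0,-2.45,0],[0,0,0],1]
    - [[-2.0,-2.45,0],[0,0,0],1]
    - [[-2.0,-2.45,0],[0,0,0],1]
    - [[-2.0,-2.45,0],[0,0,0],1]
    - [[-2.0,-2.45,0],[0,0,0],1]

```text
t: 2.97
position: [0.5358, -0.0983, 0.2149]
tcp_rot: [-0.0, 0.803, -0.596, 0.0]
force: [-0.0, 0.1, -0.0]
width: 0.006
```

```bash
python3 -c "
from rel import *
rel([-46,0,60],bot.get_obs())"
```

```text
t 2.9667 charger mm [-49.7  -0.5 214.9] shift cm [-0.05 -0.37 15.49] rot [-0.0005 -0.0004  0.0002] F ch [ 0.    0.05 -0.04] w 0.006450621876606652
```

Down to 60 mm, then check with pictures.

Call:
carry_out:
  steps:
    - [[-0.05,-0.37,2.5],[0,0,0],1]
    - [[0,0,2.5],[0,0,0],1]
    - [[0,0,2.5],[0,0,0],1]
    - [[0,0,2.5],[0,0,0],1]
    - [[0,0,2.0],[0,0,0],1]
    - [[0,0,1.5],[0,0,0],1]
    - [[0,0,1.0],[0,0,0],1]
    - [[0,0,1.0],[0,0,0],1]
    - [[0,0,0],[0,0,0],1]
    - [[0,0,0],[0,0,0],1]

```text
t: 3.8
position: [0.5386, -0.0983, 0.0598]
tcp_rot: [0.0, 0.803, -0.596, -0.0]
force: [-0.4, 0.6, 0.6]
width: 0.005
```

```bash
python3 -c "
from rel import *
for n,(x0,y0,x1,y1) in {'top':(310,160,390,270),'side':(270,150,390,245)}.items():
    c=bot.capture(n); cv2.imwrite('pics/%s2.png'%n,cv2.resize(c['pixels'][y0:y1,x0:x1],None,fx=5.4,fy=5.4,interpolation=cv2.INTER_CUBIC))
rel([-46,0,42],bot.get_obs())"
```

```text
t 3.9 charger mm [-46.3  -1.8  61. ] shift cm [-0.18 -0.03  1.9 ] rot [-0.0019 -0.0012 -0.0001] F ch [0.18 0.32 0.17] w 0.005779942612165255
```

View pics/side2.png

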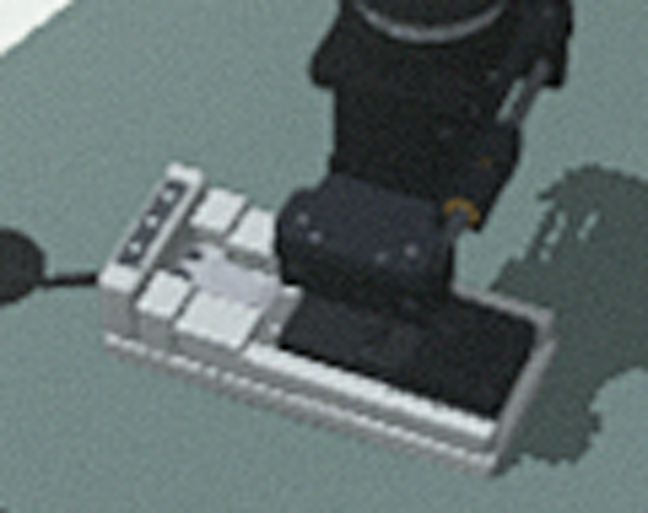

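View pics/top2.png

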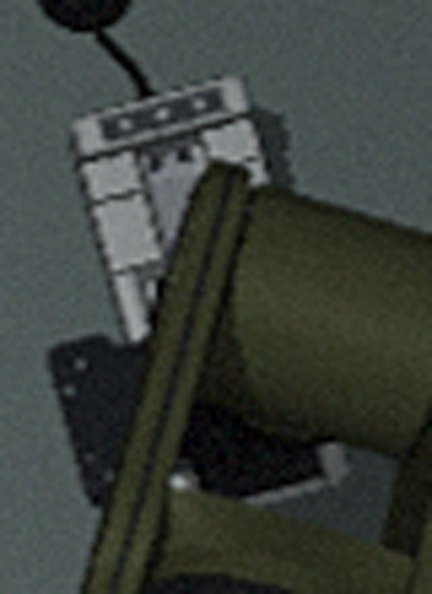

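Call:
carry_out:
  steps:
    - [[-0.05,0,0.5],[0,0,0],1]
    - [[0,0,0.4],[0,0,0],1]
    - [[0,0,0.3],[0,0,0],1]
    - [[0,0,0.2],[0,0,0],1]
    - [[0,0,0.1],[0,0,0],1]
    - [[0,0,0],[0,0,0],1]
    - [[0,0,0],[0,0,0],1]
    - [[0,0,0],[0,0,0],1]

```text
t: 4.57
position: [0.5385, -0.0978, 0.0448]
tcp_rot: [-0.0, 0.803, -0.596, 0.0]
force: [1.3, 0.1, -0.3]
width: 0.002
```

```bash
python3 -c "
from rel import *
rel([-46,0,42],bot.get_obs())"
```

```text
t 4.5667 charger mm [-47.   -0.8  44.8] shift cm [-0.08 -0.1   0.28] rot [-0.0002 -0.0001 -0.    ] F ch [ 1.31 -0.27 -0.27] w 0.0022137545912167
```

Call:
carry_out:
  steps:
    - [[-0.03,0,0.1],[0,0,0],1]
    - [[0,0,0.1],[0,0,0],1]
    - [[0,0,0.1],[0,0,0],1]
    - [[0,0,0],[0,0,0],1]
    - [[0,0,0],[0,0,0],1]

```text
t: 4.98
position: [0.5387, -0.0975, 0.0422]
tcp_rot: [-0.0, 0.803, -0.596, 0.0]
force: [-0.4, 0.8, 4.0]
width: 0.008
```

Call:
carry_out:
  steps:
    - [[0,0,0.1],[0,0,0],1]
    - [[0,0,0],[0,0,0],1]
    - [[0,0,0],[0,0,0],1]

```text
t: 5.23
position: [0.539, -0.0975, 0.0413]
tcp_rot: [-0.0, 0.803, -0.596, 0.001]
force: [0.3, 1.6, 5.1]
width: 0.005
```

Call:
carry_out:
  steps:
    - [[0,0,0.1],[0,0,0],1]
    - [[0,0,0],[0,0,0],1]
    - [[0,0,0],[0,0,0],1]

```text
t: 5.48
position: [0.5392, -0.0976, 0.0406]
tcp_rot: [-0.0, 0.803, -0.596, 0.001]
force: [0.2, 1.3, 6.2]
width: 0.007
```

Call:
carry_out:
  steps:
    - [[0,0,0.1],[0,0,0],1]
    - [[0,0,0],[0,0,0],1]
    - [[0,0,0],[0,0,0],1]

```text
t: 5.73
position: [0.5394, -0.0976, 0.0403]
tcp_rot: [-0.001, 0.803, -0.596, 0.001]
force: [0.0, 3.0, 8.0]
width: 0.004
```

Call:
carry_out:
  steps:
    - [[0,0,0.1],[0,0,0],1]
    - [[0,0,0],[0,0,0],1]
    - [[0,0,0],[0,0,0],1]

```text
t: 5.98
position: [0.5398, -0.0979, 0.0402]
tcp_rot: [-0.001, 0.803, -0.596, 0.001]
force: [-2.6, 1.5, 13.6]
width: 0.008
```

Call:
carry_out:
  steps:
    - [[0,0,0.1],[0,0,0],1]
    - [[0,0,0],[0,0,0],1]
    - [[0,0,0],[0,0,0],1]

```text
t: 6.23
position: [0.5405, -0.0982, 0.0402]
tcp_rot: [-0.001, 0.803, -0.596, 0.002]
force: [-3.1, 1.5, 17.6]
width: 0.002
```

Call:
carry_out:
  steps:
    - [[0,-0.15,0],[0,0,0],1]
    - [[0,-0.15,0],[0,0,0],1]
    - [[0,-0.15,0],[0,0,0],1]
    - [[0,-0.15,0],[0,0,0],1]
    - [[0,-0.15,0],[0,0,0],1]
    - [[0,-0.15,0],[0,0,0],1]
    - [[0,0,0],[0,0,0],1]

```text
t: 6.82
position: [0.5494, -0.0962, 0.0402]
tcp_rot: [-0.0, 0.803, -0.596, 0.003]
force: [-1.5, 0.5, 16.7]
width: 0.005
```

```bash
python3 -c "
from rel import *
for n,(x0,y0,x1,y1) in {'top':(310,160,390,270),'side':(270,150,390,245)}.items():
    c=bot.capture(n); cv2.imwrite('pics/%s3.png'%n,cv2.resize(c['pixels'][y0:y1,x0:x1],None,fx=5.4,fy=5.4,interpolation=cv2.INTER_CUBIC))
rel([0,0,40],bot.get_obs())"
```

```text
t 6.9167 charger mm [-36.1  -2.3  40.2] shift cm [-0.23 -3.61  0.03] rot [-0.0039 -0.0039  0.0003] F ch [-2.17 -0.34 16.44] w 0.0044603837248861486
```

View pics/side3.png

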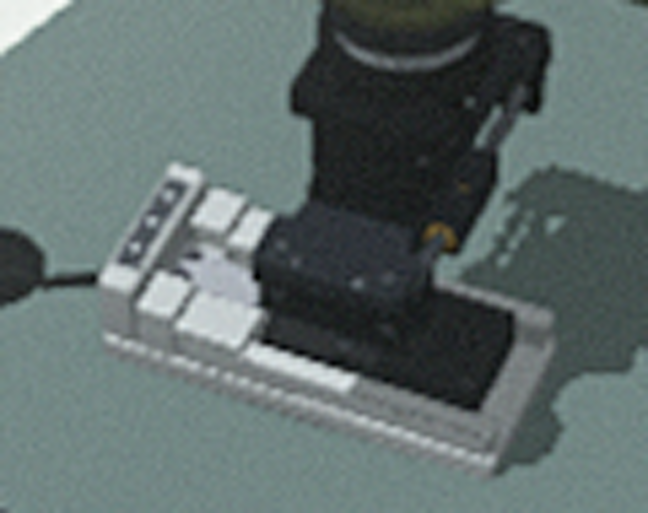

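Call:
carry_out:
  steps:
    - [[-0.02,-0.2,0],[0,0,0],1]
    - [[-0.02,-0.2,0],[0,0,0],1]
    - [[-0.02,-0.2,0],[0,0,0],1]
    - [[-0.02,-0.2,0],[0,0,0],1]
    - [[0,-0.2,0],[0,0,0],1]
    - [[0,0,0],[0,0,0],1]
    - [[0,0,0],[0,0,0],1]

```text
t: 7.5
position: [0.5575, -0.0931, 0.0402]
tcp_rot: [0.001, 0.803, -0.596, 0.002]
force: [-6.2, -3.8, 19.3]
width: 0.005
```

```bash
python3 -c "
from rel import *
rel([0,0,40],bot.get_obs())"
```

```text
t 7.5 charger mm [-27.5  -1.7  40.2] shift cm [-0.17 -2.75  0.02] rot [-0.0004 -0.0038  0.0008] F ch [-6.99 -1.84 19.3 ] w 0.004942969468870266
```

Call:
carry_out:
  steps:
    - [[0,-0.2,0],[0,0,0],1]
    - [[0,-0.2,0],[0,0,0],1]
    - [[0,-0.2,0],[0,0,0],1]
    - [[0,-0.2,0],[0,0,0],1]
    - [[0,0,0],[0,0,0],1]
    - [[0,0,0],[0,0,0],1]

```text
t: 8.0
position: [0.5648, -0.0907, 0.0402]
tcp_rot: [0.001, 0.803, -0.596, 0.001]
force: [-7.2, -2.5, 19.4]
width: 0.007
```

```bash
python3 -c "
from rel import *
c=bot.capture('side'); cv2.imwrite('pics/side4.png',cv2.resize(c['pixels'][150:245,270:390],None,fx=5.4,fy=5.4,interpolation=cv2.INTER_CUBIC))
rel([0,0,40],bot.get_obs())"
```

```text
t 8.05 charger mm [-19.7  -1.5  40.2] shift cm [-0.15 -1.97  0.02] rot [ 0.     -0.0034  0.0007] F ch [-7.72  0.41 18.68] w 0.006371250798780333
```

View pics/side4.png

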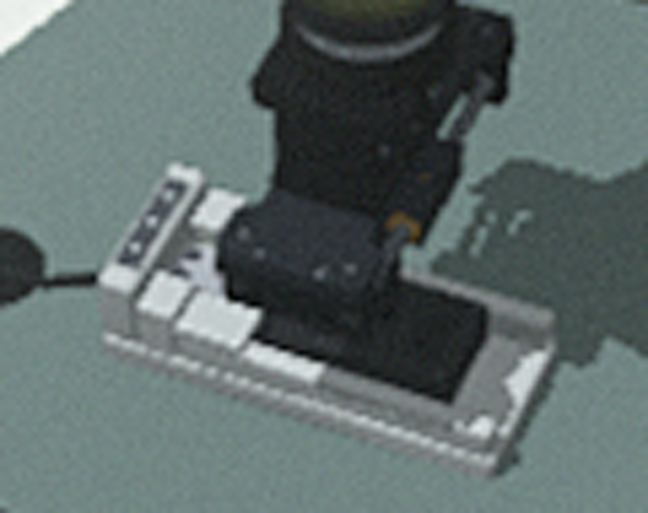

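Call:
carry_out:
  steps:
    - [[0,-0.2,0],[0,0,0],1]
    - [[0,-0.2,0],[0,0,0],1]
    - [[0,-0.2,0],[0,0,0],1]
    - [[0,-0.2,0],[0,0,0],1]
    - [[0,-0.2,0],[0,0,0],1]
    - [[0,0,0],[0,0,0],1]

```text
t: 8.55
position: [0.5749, -0.0876, 0.0402]
tcp_rot: [0.001, 0.803, -0.596, 0.002]
force: [-5.3, -1.3, 18.2]
width: 0.0
```

Call:
carry_out:
  steps:
    - [[0,-0.15,0],[0,0,0],1]
    - [[0,-0.15,0],[0,0,0],1]
    - [[0,0,0],[0,0,0],1]
    - [[0,0,0],[0,0,0],1]

```text
t: 8.88
position: [0.5777, -0.0867, 0.0402]
tcp_rot: [0.001, 0.803, -0.596, 0.002]
force: [-5.5, -1.8, 18.7]
width: 0.005
```

```bash
python3 -c "
from rel import *
c=bot.capture('side'); cv2.imwrite('pics/side5.png',cv2.resize(c['pixels'][150:245,270:390],None,fx=5.4,fy=5.4,interpolation=cv2.INTER_CUBIC))
rel([0,0,40],bot.get_obs())"
```

```text
t 8.9333 charger mm [-6.3 -1.5 40.2] shift cm [-0.15 -0.63  0.02] rot [-0.001  -0.0034  0.0006] F ch [-6.2  -0.63 17.82] w 0.005668192524083059
```

View pics/side5.png

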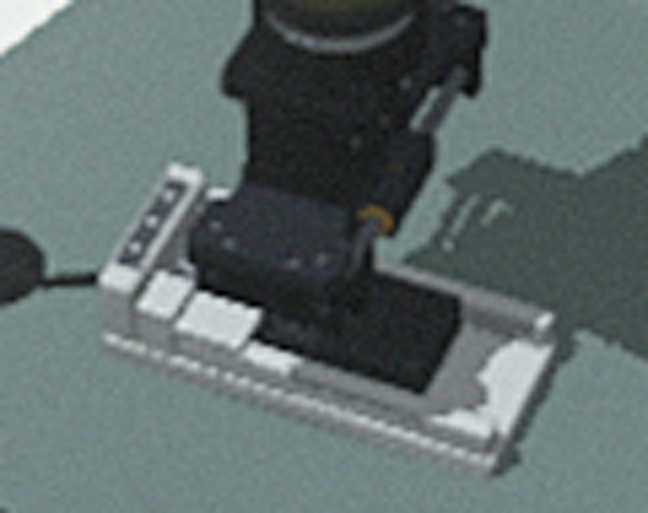

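Call:
carry_out:
  steps:
    - [[0,-0.15,0],[0,0,0],1]
    - [[0,-0.15,0],[0,0,0],1]
    - [[0,0,0],[0,0,0],1]
    - [[0,0,0],[0,0,0],1]

```text
t: 9.27
position: [0.5805, -0.0858, 0.0402]
tcp_rot: [0.001, 0.803, -0.596, 0.002]
force: [-6.6, -1.5, 18.1]
width: 0.006
```

Call:
carry_out:
  steps:
    - [[0,-0.15,0],[0,0,0],1]
    - [[0,-0.1,0],[0,0,0],1]
    - [[0,0,0],[0,0,0],1]
    - [[0,0,0],[0,0,0],1]

```text
t: 9.6
position: [0.5828, -0.0851, 0.0402]
tcp_rot: [0.001, 0.803, -0.596, 0.002]
force: [-5.8, -1.8, 18.4]
width: 0.003
```

```bash
python3 -c "
from rel import *
c=bot.capture('side'); cv2.imwrite('pics/side6.png',cv2.resize(c['pixels'][150:245,270:390],None,fx=5.4,fy=5.4,interpolation=cv2.INTER_CUBIC))
rel([0,0,40],bot.get_obs())
L=((cloud(c)-o)@A*1000); g=c['pixels'].mean(-1)
m=(abs(L[...,1])<15)&(L[...,0]<0)&(L[...,0]>-100)
for b in range(-100,-30,4):
    k=m&(L[...,0]>=b)&(L[...,0]<b+4); print(b+2,k.sum(),np.round(np.median(L[k][:,2]),1),np.round(g[k].mean()),end=' | ')
"
```

```text
t 9.65 charger mm [-0.9 -1.4 40.2] shift cm [-0.14 -0.09  0.02] rot [-0.0007 -0.0033  0.0006] F ch [-6.61 -0.17 19.24] w 0.0027130410056218747
-98 34 14.9 105.0 | -94 26 19.5 159.0 | -90 23 22.3 151.0 | -86 23 18.5 149.0 | -82 31 20.5 160.0 | -78 16 19.3 150.0 | -74 23 19.0 131.0 | -70 21 20.8 115.0 | -66 20 20.6 105.0 | -62 28 19.6 108.0 | -58 20 19.5 100.0 | -54 17 18.7 124.0 | -50 40 32.5 56.0 | -46 13 42.1 39.0 | -42 15 41.8 37.0 | -38 50 136.4 38.0 | -34 81 214.5 36.0 | -30 56 146.4 45.0 |
```

Call:
carry_out:
  steps:
    - [[0,-0.1,0],[0,0,0],1]
    - [[0,-0.1,0],[0,0,0],1]
    - [[0,0,0],[0,0,0],1]
    - [[0,0,0],[0,0,0],1]

```text
t: 9.98
position: [0.5841, -0.0848, 0.0402]
tcp_rot: [0.001, 0.803, -0.596, 0.001]
force: [-8.5, -2.6, 19.8]
width: 0.005
```

Call:
carry_out:
  steps:
    - [[0,-0.1,0],[0,0,0],1]
    - [[0,-0.1,0],[0,0,0],1]
    - [[0,0,0],[0,0,0],1]
    - [[0,0,0],[0,0,0],1]

```text
t: 10.32
position: [0.5842, -0.0847, 0.0402]
tcp_rot: [0.003, 0.803, -0.596, -0.001]
force: [-14.1, -5.0, 24.7]
width: 0.004
```

Call:
carry_out:
  steps:
    - [[0,-0.1,0],[0,0,0],1]
    - [[0,-0.1,0],[0,0,0],1]
    - [[0,0,0],[0,0,0],1]
    - [[0,0,0],[0,0,0],1]

```text
t: 10.65
position: [0.5844, -0.0846, 0.0402]
tcp_rot: [0.005, 0.803, -0.596, -0.002]
force: [-20.2, -6.9, 29.5]
width: 0.009
```

```bash
python3 -c "
from rel import *
c=bot.capture('side'); cv2.imwrite('pics/side7.png',cv2.resize(c['pixels'][150:245,270:390],None,fx=5.4,fy=5.4,interpolation=cv2.INTER_CUBIC))
rel([0,0,40],bot.get_obs())"
```

```text
t 10.7 charger mm [ 0.7 -1.4 40.2] shift cm [-0.14  0.07  0.02] rot [ 0.0104 -0.002   0.0015] F ch [-21.    -1.    28.06] w 0.003676182463770368
```

View pics/side7.png

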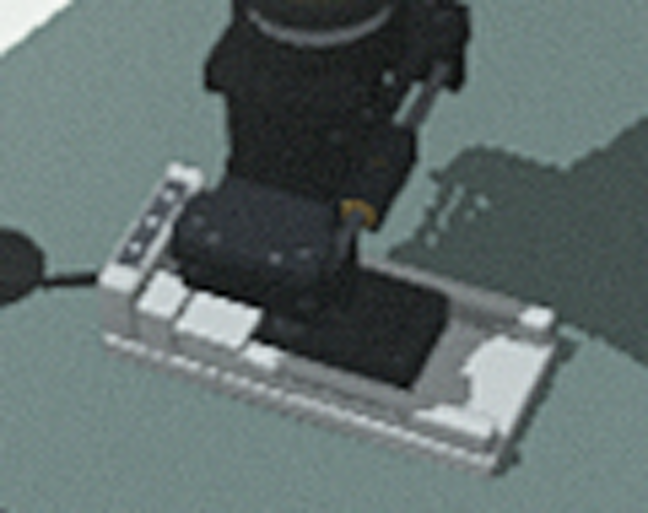

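Call:
carry_out:
  steps:
    - [[0,0.1,-0.1],[0,0,0],1]
    - [[0,0.1,-0.1],[0,0,0],1]
    - [[0,0.1,-0.1],[0,0,0],1]
    - [[0,0,0],[0,0,0],1]
    - [[0,0,0],[0,0,0],1]

```text
t: 11.12
position: [0.5838, -0.0841, 0.0403]
tcp_rot: [0.002, 0.803, -0.596, 0.0]
force: [-3.8, -4.5, 8.3]
width: 0.004
```

```bash
python3 -c "
from rel import *
rel([0,0,40],bot.get_obs())"
```

```text
t 11.1167 charger mm [ 0.3 -0.8 40.3] shift cm [-0.08  0.03  0.03] rot [ 0.0023 -0.0019  0.0003] F ch [-4.94 -3.17  8.27] w 0.003882362514954964
```

Call:
carry_out:
  steps:
    - [[0,0.03,-0.1],[0,0,0],1]
    - [[0,0.03,-0.1],[0,0,0],1]
    - [[0,0.03,-0.1],[0,0,0],1]
    - [[0,0,-0.2],[0,0,0],1]
    - [[0,0.1,-0.3],[0,0,0],1]
    - [[0,0,-1.0],[0,0,0],1]
    - [[0,0,-2.0],[0,0,0],1]
    - [[0,0,-3],[0,0,0],1]
    - [[0,0,-3],[0,0,0],1]
    - [[0,0,-3],[0,0,0],1]
    - [[0,0,-3],[0,0,0],1]
    - [[0,0,0],[0,0,0],1]
    - [[0,0,0],[0,0,0],1]

```text
t: 12.2
position: [0.5843, -0.0835, 0.2015]
tcp_rot: [-0.001, 0.803, -0.596, 0.003]
force: [-0.6, 0.2, -0.9]
width: 0.003
```

Call:
carry_out:
  steps:
    - [[2.5,2.5,0],[0,0,0],1]
    - [[2.5,2.5,0],[0,0,0],1]
    - [[2.5,2.5,0],[0,0,0],1]
    - [[2.5,2.5,0],[0,0,0],1]
    - [[2.5,2.5,0],[0,0,0],1]
    - [[2.5,2.5,0],[0,0,0],1]
    - [[2.5,2.5,0],[0,0,0],1]
    - [[2.5,2.5,0],[0,0,0],1]
    - [[2.5,2.5,0],[0,0,0],1]
    - [[2.5,2.5,0],[0,0,0],1]
    - [[2.5,2.5,0],[0,0,0],1]
    - [[2.5,2.5,0],[0,0,0],1]
    - [[2.5,2.5,0],[0,0,0],1]
    - [[0,0,0],[0,0,0],1]
    - [[0,0,0],[0,0,0],1]
    - [[0,0,0],[0,0,0],1]

```text
t: 13.53
position: [0.3652, -0.4874, 0.1962]
tcp_rot: [-0.001, 0.803, -0.596, -0.001]
force: [0.7, -0.4, -0.4]
width: 0.003
```

```bash
python3 - <<'E'
from rel import *
for n,(x0,y0,x1,y1) in {"top":(310,160,390,270),"side":(270,170,390,245)}.items():
    c=bot.capture(n); cv2.imwrite(f"pics/{n}8.png",cv2.resize(c["pixels"][y0:y1,x0:x1],None,fx=5.4,fy=5.4,interpolation=cv2.INTER_CUBIC))
    P=cloud(c)[y0:y1,x0:x1]; L=((P-o)@A).reshape(-1,3)*1000; g=c["pixels"][y0:y1,x0:x1].mean(-1).ravel()
    m=(abs(L[:,1])<20)
    for b in range(-70,40,4):
        k=m&(L[:,0]>=b)&(L[:,0]<b+4)
        if k.sum(): print(b+2,np.round(np.median(L[k,2]),1),np.round(g[k].mean()),end=' | ')
    print()
    for t in("cutter","shears","thread_cone","pin_tin"):
        print(t,[(round(d["score"],2),[round(float(v),4) for v in d["centre"]]) for d in bot.spot_in(t,n)][:1])
rel([0,0,40],bot.get_obs())
E
```

```text
-68 16.8 127.0 | -64 16.3 128.0 | -60 17.2 125.0 | -56 15.9 84.0 | -52 18.9 39.0 | -48 40.9 22.0 | -44 40.8 24.0 | -40 40.7 19.0 | -36 39.4 20.0 | -32 40.4 20.0 | -28 41.3 19.0 | -24 40.6 19.0 | -20 41.4 25.0 | -16 39.7 25.0 | -12 40.1 24.0 | -8 40.7 23.0 | -4 40.8 24.0 | 0 40.9 24.0 | 4 40.0 24.0 | 8 40.3 20.0 | 12 43.3 13.0 | 16 40.5 18.0 | 20 30.7 14.0 | 24 28.7 25.0 | 28 34.0 78.0 | 32 33.3 73.0 | 36 30.6 86.0 | 40 30.7 91.0 | 
cutter [(0.73, [0.5605, 0.4071, 0.1056])]
shears [(0.65, [0.6309, -0.4074, 0.0064])]
thread_cone [(0.61, [0.3933, -0.2826, 0.0936])]
pin_tin [(0.77, [0.3937, 0.2987, 0.0243])]
-68 18.0 203.0 | -64 18.1 203.0 | -60 17.8 204.0 | -56 19.0 185.0 | -52 17.8 117.0 | -48 32.4 57.0 | -44 42.4 55.0 | -40 41.5 54.0 | -36 41.4 50.0 | -32 41.8 51.0 | -28 41.8 51.0 | -24 43.0 51.0 | -20 41.4 51.0 | -16 41.6 54.0 | -12 42.1 55.0 | -8 41.3 54.0 | -4 40.4 55.0 | 0 41.4 54.0 | 4 42.4 54.0 | 8 42.8 54.0 | 12 44.2 46.0 | 16 45.3 48.0 | 20 39.9 49.0 | 24 30.5 45.0 | 28 33.9 89.0 | 32 34.8 143.0 | 36 34.5 143.0 | 40 32.8 156.0 | 
cutter [(0.59, [0.5602, 0.4277, 0.0921])]
shears [(0.8, [0.6378, -0.4037, 0.0055])]
thread_cone [(0.85, [0.3812, -0.269, 0.0698])]
pin_tin [(0.6, [0.612, -0.0635, 0.0268])]
t 14.0333 charger mm [-325.2 -324.4  197.8] shift cm [-32.43 -32.54  15.78] rot [-0.0001 -0.0002  0.0005] F ch [ 0.54  0.46 -0.4 ] w 0.004550505793012184
```

View pics/side8.png

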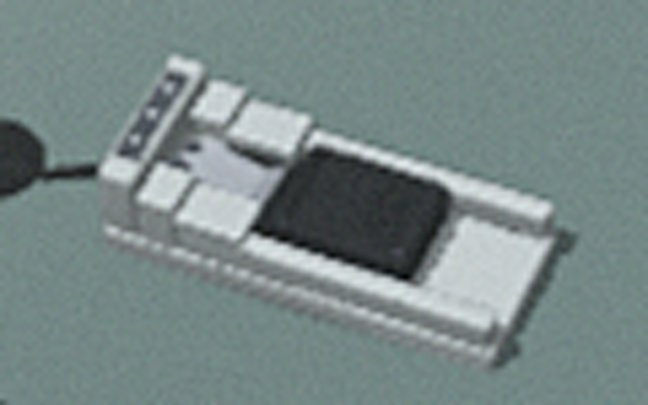

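View pics/top8.png

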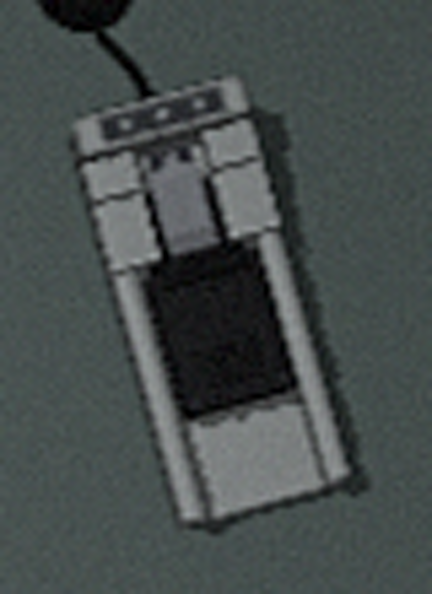

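The pictures show the pack flat, with its rear edge at charger x ≈ -50 mm and its nose under the spring. I'm handing the job in.

```bash
python3 -c "
from cell import bot
print(bot.finish_job())"
```

```text
the job is handed in; nothing more can be done
None
```

The battery pack is home in the charger, lying flat, and the job was handed in at about 14 s. The hand-in returned no verdict.

**What I did:** With the fingers shut, I pressed the pack down at its press point with about 17 N, until its top was about 40 mm above the table. I then slid it roughly 44 mm along the bay under the spring. It stopped hard against the end stop, where pushing harder (to about 21 N) moved it only about 0.2 mm. I eased the load off, lifted the hand and moved it away.

**Last checks:**
- **Flat:** the pack's top is level along its length, at about 40–42 mm.
- **Home:** its rear edge is at charger x ≈ -50 mm and the thumb rib at about 11–16 mm. Both match the home position to within the few millimetres the cameras can resolve.
- **Spring:** the nose is under the leaf spring in both pictures.
- **Other things on the table:** the cutter, shears and thread cone are where they were, to within about 4 mm. The pin tin agrees to about 12 mm between two different cameras. Each camera found it in only one of the two looks, and the side camera's last report for it was a false hit on the charger. The arm never went near it.
- **Robot:** the hand is clear and touches nothing; the wrist force reads about zero.

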